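Stand the fallen table signs back up

TASK

Two of the three small table-sign stands on the pizza counter have been knocked over. Push each fallen one back up with the fingertips so that it stands upright on its round foot about where it lay: nudge it over its rim, do not pick it up or carry it. Leave everything else on the counter where it is.

Things in the scene. Friction and masses are not known exactly. Their poses are not given: they have to be found in the camera images.
- sign_wide: Fallen sign stand, 0.5 kg, mostly foot: round steel foot 100 mm across, 12 thick; stem 8 across; card 85 wide, 50 high, 5 thick; 140 mm tall. Origin: centre of the foot's underside; z along the stem from foot to card, x square to the card. Standing: z up, origin at height 0. At first it lies on foot rim and card edge, foot on edge, origin 51 mm up, z level and 20 deg down.
- sign_tall: Fallen sign stand, 0.5 kg, mostly foot: round steel foot 100 mm across, 12 thick; stem 8 across; card 60 wide, 65 high, 5 thick; 150 mm tall. Origin: centre of the foot's underside; z along the stem from foot to card, x square to the card. Standing: z up, origin at height 0. At first it lies on foot rim and card edge, foot on edge, origin 51 mm up, z level and 19 deg down.
- sign_wide_push (a point): Point on the foot's stem-side face, 30 mm from the stem, above it while sign_wide lies (70 mm up). Pushed here level, towards the underside, the stand rolls up over its lower rim (which stays put: foot ends 50 mm along the push), passes balance after about 45 deg and drops upright, or leans on the finger until that has gone 105 mm past the old origin.
- sign_tall_push (a point): Point on the foot's stem-side face, 30 mm from the stem, above it while sign_tall lies (70 mm up). Pushed here level, towards the underside, the stand rolls up over its lower rim (which stays put: foot ends 50 mm along the push), passes balance after about 45 deg and drops upright, or leans on the finger until that has gone 105 mm past the old origin.
- sign_up: A third stand, same make as sign_wide (140 mm tall, foot 100 mm across), standing properly between and beyond the fallen two; bystander. Origin: centre of the foot's underside, z up.
- shaker: Clear glass shaker jar with a steel cap, 48 mm across, 95 mm tall, standing between the fallen two on the robot's side; bystander. Origin: centre of its underside.
- sanitizer: Clear sanitizer bottle, 60 mm across, 150 mm tall, at the far edge; bystander. Origin: centre of its underside.
- napkins: Steel napkin dispenser, 100 x 130 x 105 mm high, at the far edge; bystander. Origin: centre of its underside.
- cup: Open white cup, 84 mm across the rim, 110 mm tall, at the far edge; bystander. Origin: centre of its underside.
- pepper: Chilli-flake jar with a steel cap, 48 mm across, 95 mm tall, at the far right; bystander. Origin: centre of its underside.
- tip_dish: White dish for coins, 120 mm across, 35 mm tall, at the right; bystander. Origin: centre of its underside.
Things that resemble listed ones, but are neither listed nor needed, are in the scene too. What is shaped like the sign_wide but purple is not meant.

How it is judged:
By the outcome, as a careful person would: the job done as asked, in the order asked, and still so for the second after the job is handed in, with the robot touching nothing.
It also fails if it takes over 51 s, if anything falls off the work surface, if the arm or the gripper's body presses on something with over 40 N, if the wrist force passes 120 N, or if a joint passes its speed limit or range.

ROBOT

A 6-joint arm with a two-finger parallel gripper is mounted at the origin on the work surface. World frame = base frame: x ahead of the robot, y to its left, z up, the work surface at z = 0. Lengths are in mm, angles in rad, forces in N, time in s.
With the tool pointing down it reaches from about 200 to 875 mm from the base axis. Payload 3.4 kg.
Tool frame: the origin (TCP) lies midway between the tips of the shut fingers; the grasp point (between the pads) lies 19 mm behind it; z points along the fingers, y is the line along which they close (so a half turn about z gives the same grasp; the last joint's range is limited). The gripper opens to 94 mm and grips with 3 to 60 N. Pads are 16 mm wide; open, the fingers measure 119 mm over their backs; the gripper's body (75 mm by 177 mm) begins 78 mm behind the grasp point.
Start: joints at [1.044, 0.276, 1.505, -0, 1.361, -0.121], TCP at [227.006, 528.334, 177.093] pointing down, gripper open.
Joint ranges: [-2.89, 2.89], [-0.75, 2.08], [0.22, 2.7], [-1.18, 4.32], [0.11, 2.71], [-2.7, 2.7]. Speed limits (rad/s): [2.57, 2.57, 3.14, 3.14, 3.14, 3.14].

INTERFACE

Orientations are given as a unit quaternion [x, y, z, w].
In Python, from rig import arm gives the robot as it stands.
- The arm moves only by the shell command python3 -m creep 'ROWS' [OPENING] [FORCE]. ROWS is JSON, a list that holds one entry, the list of rows, each a list of 4 numbers: the shift along the world's x, y, z in mm, then the turn about the world's z in rad. A call has 1 to 12 rows; each row shifts and turns the commanded pose from where the row before left it; what a row does not reach is not made up. A row lasts 1/10 s, in which the tool goes at most 50 mm and 8.59 degrees, less where a joint would pass 70% of its speed; a pose out of reach is approached as far as the arm can. A call is refused whole if a number of a shift passes 50 or a number of a turn 0.15, either way. A call with a gripper value outside its range is refused whole. OPENING is the opening in per cent of the stroke, from 0 (shut) to 100 (fully open), set as the call begins (- or left out, the last holds). The fingers move at their own pace and stop on an object; FORCE is the grip in N (left out, the last holds). Time passes only in rows, so rows that do not move let the fingers close. It gives the time, the measured TCP pose, the force, the opening and the grip force at its end, in the units of the state.
- arm.state(): the state, without advancing time (a new reading comes with each control period).
- arm.camera(name): name is "side" or "top"; returns the picture (480x640x3 uint8, blue, green, red); there is no depth.
- arm.get_calibration(name): a dict with "intrinsics" (3x3 intrinsics, pixels), "dist_coeffs" ([k1, k2, p1, p2, k3] as OpenCV has them; the pictures are not rectified), "R" (3x3) and "t" (3): a world point X has camera coordinates R X + t. Camera axes: x right, y down, z forward; pixel columns grow to the right and rows downward; lengths in mm; the calibration is good to about 2 mm. A picture is of the moment at which its call begins. get_calibration takes no time and is no camera call.
- arm.sign_off(): hands the job in; it is judged then, once.
The state is a dict: "time_s": time; "q": joint angles; "qd": joint speeds; "joint_torque": joint torques, N m; "ee_pos": TCP position; "ee_rot": TCP orientation; "force": force on the tool from outside, world axes, zero at the start; "ft_torque": the same for the moment, N m; "grip_width": opening from 0.0 (shut) to 1.0 (fully open); "grip_force": force on a finger pad.
Only numpy, scipy, OpenCV 4.12 (cv2) and the standard library are available. Lean on these libraries where they do the work, as an engineer would, in place of code of your own. Each camera call takes 0.05 s, during which the arm holds its last target. There are 200 camera calls.

## Working session

There is one attempt and no reset: what is moved stays moved. The work goes in short steps, Python scripts to look and compute and a shell command to move; the robot and the scene stay as the last step left them, time stands still between calls to the robot, and variables do not carry over. Pictures are saved under pics/ and viewed, at most 10 in all, crops included, and the job is handed in when it is done.

```bash
mkdir -p pics; ls; cat > h.py <<'E'
import numpy as np,cv2
from rig import arm
def ray(n,u,v):
    c=arm.get_calibration(n);R=np.array(c["R"]);t=np.array(c["t"]).ravel()
    p=cv2.undistortPoints(np.array([[[u,v]]],float),np.array(c["intrinsics"]),np.array(c["dist_coeffs"]))[0,0]
    return -R.T@t,R.T@np.array([p[0],p[1],1.])
def onz(n,u,v,z):
    o,d=ray(n,u,v);return o+d*(z-o[2])/d[2]
def proj(n,X):
    c=arm.get_calibration(n);R=np.array(c["R"])
    return cv2.projectPoints(np.array(X,float).reshape(-1,1,3),cv2.Rodrigues(R)[0],np.array(c["t"],float).ravel(),np.array(c["intrinsics"]),np.array(c["dist_coeffs"]))[0][:,0]
E
python3 - <<'E'
from h import *
for n in("top","side"):
    cv2.imwrite(f"pics/{n}0.png",arm.camera(n)); print(n,ray(n,320,240))
print(arm.state())
E
```

```text
pics
top (array([ 3.06774937e+02, -6.78147700e-01,  1.77455322e+03]), array([ 0.10416203,  0.00487205, -0.99467263]))
side (array([  96.42586807, -984.0349568 ,  670.07276988]), array([ 0.31353034,  0.82152153, -0.47658969]))
{'time_s': 0.1, 'q': array([ 1.04399258e+00,  2.76493649e-01,  1.50595473e+00, -1.17338549e-05,
        1.36073173e+00, -1.21046447e-01]), 'qd': array([-0.00154432, -0.00119394, -0.00178601, -0.00131253, -0.00118597,
       -0.00216063]), 'joint_torque': array([ 9.21487881e-04, -4.05454087e+01, -2.37779689e+01,  7.00780679e-02,
        2.98978994e-02, -2.66470443e-05]), 'ee_pos': array([226.71886203, 527.82300991, 176.33367175]), 'ee_rot': array([ 2.01488508e-01,  9.79490557e-01, -7.54273870e-04, -2.47196681e-04]), 'force': array([0.10684466, 0.82795627, 0.75610769]), 'ft_torque': array([ 0.0027267 ,  0.00477414, -0.0273723 ]), 'grip_force': 0.0, 'grip_width': 1.0001653499963699}
```

View pics/top0.png

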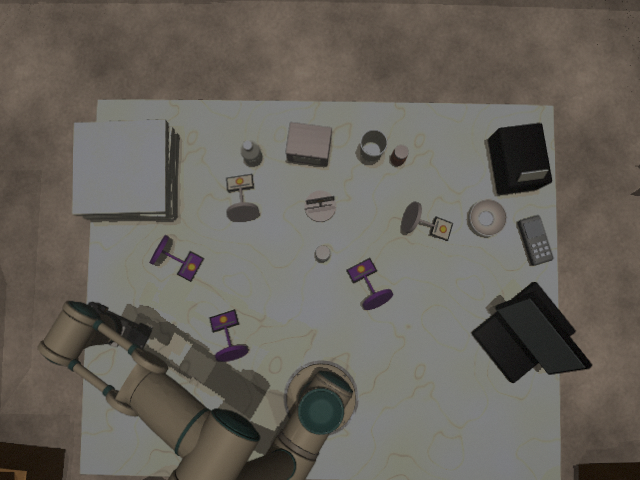

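View pics/side0.png

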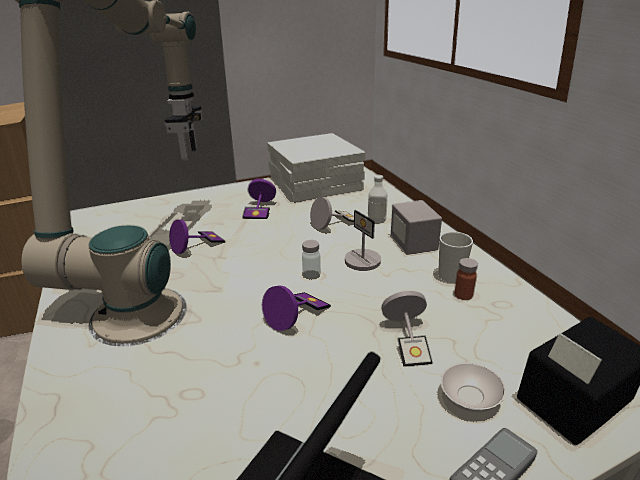

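```bash
python3 - <<'E'
from h import *
T=cv2.imread("pics/top0.png");S=cv2.imread("pics/side0.png")
def cr(I,x,y,w=75,h=75,k=5,):
    c=cv2.resize(I[y:y+h,x:x+w],None,fx=k,fy=k,interpolation=cv2.INTER_CUBIC)
    c=cv2.convertScaleAbs(c,alpha=1.6)
    for i in range(0,w,10):cv2.putText(c,str(x+i),(i*k,8),0,.3,(0,0,255));cv2.line(c,(i*k,0),(i*k,375),(0,200,0),1)
    for i in range(0,h,10):cv2.putText(c,str(y+i),(0,i*k+4),0,.3,(0,0,255));cv2.line(c,(0,i*k),(375,i*k),(0,200,0),1)
    return c
a=np.hstack([cr(T,205,160),cr(T,390,180)])
cv2.imwrite("pics/crop.png",a)
b=np.hstack([cr(S,300,175),cr(S,370,285,75,85)[:375]])
cv2.imwrite("pics/crops.png",b)
E
```

```text
(no output)
```

View pics/crop.png

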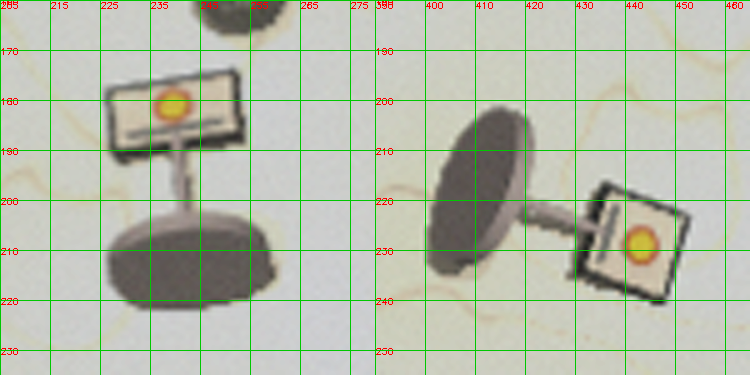

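View pics/crops.png

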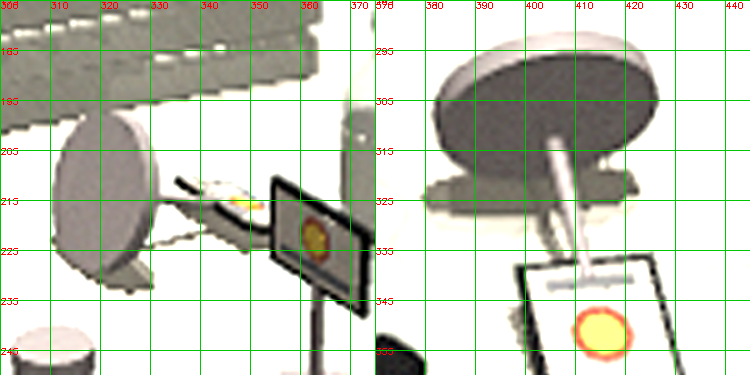

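```bash
python3 - <<'E'
from h import *
for nm,o,c,L in(("wide",(243.2,213.4),(240.4,182.4),115),("tall",(409.4,218.4),(442.4,228.6),117)):
    O=onz("top",*o,51);C=onz("top",*c,51-L*np.sin(.34)+2.5);h=(C-O)[:2];l=np.linalg.norm(h);h/=l
    d=np.r_[h*np.cos(.34),-np.sin(.34)];u=np.r_[h*np.sin(.34),np.cos(.34)]
    print(nm,O.round(),"len",l,"exp",L*np.cos(.34),"h",h,np.arctan2(h[1],h[0]))
    P=O+12*d+30*u;print(" push",P.round(1),"cardC",C.round())
    X=[O,O+12*d,O+L*d,O+50*u]; print(" side",proj("side",X).round(1).tolist(),"top",proj("top",X).round(1).tolist())
for nm,px,z in(("up",(320,217),6),("shaker",(322,251),95),("napk",(308,140),105),("sanit",(249,147),150),("dish",(487,217),35),("purp",(361,270),10)):print(nm,onz("top",*px,z).round())
import scipy.spatial.transform as s
print(s.Rotation.from_quat(arm.state()["ee_rot"]).as_matrix().round(2))
E
```

```text
wide [567. 247.  51.] len 106.17362927589225 exp 108.41678653575981 h [0.98759876 0.15699902] 0.157651254158073
 push [588.2 250.1  75.3] cardC [672. 263.  15.]
 side [[319.7, 213.1], [322.9, 213.4], [348.8, 216.1], [324.1, 197.9]] top [[243.2, 213.4], [242.9, 210.0], [240.4, 181.9], [240.3, 205.6]]
tall [ 558. -268.   51.] len 113.0929378553758 exp 110.30229586681651 h [-0.22803486 -0.97365297] -1.8008552164658815
 push [ 553.1 -288.8   75.3] cardC [ 532. -378.   14.]
 side [[400.9, 304.9], [402.2, 309.4], [414.9, 351.4], [404.7, 291.6]] top [[409.4, 218.4], [412.7, 219.5], [441.4, 228.5], [417.2, 217.5]]
up [565.   9.   6.]
shaker [450.   1.  95.]
napk [787.  48. 105.]
sanit [751. 221. 150.]
dish [ 568. -515.   35.]
purp [ 398. -122.   10.]
[[-0.92  0.39 -0.  ]
 [ 0.39  0.92 -0.  ]
 [ 0.   -0.   -1.  ]]
```

The top and side views agree. sign_wide lies with its foot at about (567, 247), heading +9°. sign_tall has its foot at about (559, -268), heading -103°. In the top picture their feet are at px (243,213) and (409,218). Next I move to beyond the wide foot with the fingers shut.

```bash
python3 -m creep '[[[40,-27,0,0.056],[40,-27,0,0.056],[40,-27,0,0.056],[40,-27,0,0.056],[40,-27,0,0.056],[40,-27,0,0.056],[40,-27,0,0.056],[40,-27,0,0.056],[40,-27,0,0.056],[34,-29,0,0.056],[0,0,0,0],[0,0,0,0]]]' 0 20
```

```text
time_s: 1.3
ee_pos: [621.1, 255.5, 176.0]
ee_rot: [-0.076, 0.997, 0.0, -0.001]
force: [-0.4, -0.1, -0.0]
grip_width: 0.02
grip_force: 0.0
```

```bash
python3 -m creep '[[[0,0,-25,0],[0,0,-25,0],[0,0,-25,0],[0,0,-18,0],[0,0,-10,0],[0,0,0,0],[0,0,0,0]]]' && python3 - <<'E'
from h import *
a=arm.camera("side")[150:290,240:420];b=arm.camera("top")[140:280,170:350]
cv2.imwrite("pics/c1.png",cv2.convertScaleAbs(np.hstack([cv2.resize(i,None,fx=2.2,fy=3) if 0 else cv2.resize(i,(400,311)) for i in(a,b)]),alpha=1.4))
E
```

```text
time_s: 2.0
ee_pos: [621.0, 257.2, 74.9]
ee_rot: [-0.077, 0.997, 0.0, 0.0]
force: [0.1, 0.5, 0.3]
grip_width: 0.003
grip_force: 0.0
```

View pics/c1.png

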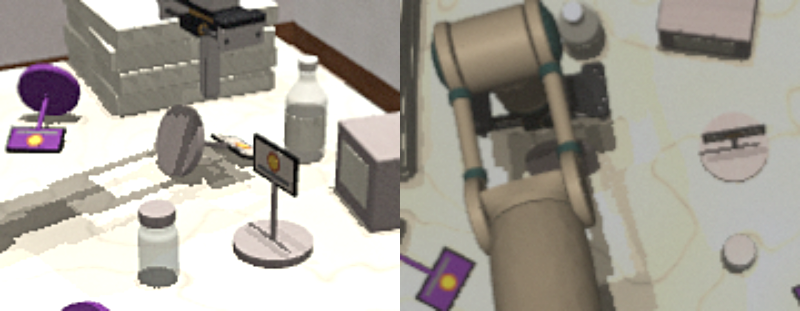

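The fingers are clear, between the foot and the card. Now I push along -h.

```bash
python3 -m creep '[[[-6,-1,0,0],[-6,-1,0,0],[-6,-1,0,0],[-6,-1,0,0],[-6,-1,0,0],[-6,-1,0,0],[-6,-1,0,0],[-6,-1,0,0],[-6,-1,0,0],[-6,-1,0,0]]]'; python3 -m creep '[[[-5,-0.8,0,0],[-5,-0.8,0,0],[-5,-0.8,0,0],[-5,-0.8,0,0]]]'; python3 - <<'E'
from h import *
a=arm.camera("side")[130:290,230:430]
cv2.imwrite("pics/c2.png",cv2.convertScaleAbs(cv2.resize(a,None,fx=3,fy=3),alpha=1.4))
E
```

```text
time_s: 3.1
ee_pos: [560.5, 246.2, 74.1]
ee_rot: [-0.077, 0.997, 0.0, 0.0]
force: [-0.5, 0.2, 0.2]
grip_width: 0.003
grip_force: 0.0
time_s: 3.5
ee_pos: [540.7, 243.1, 74.1]
ee_rot: [-0.077, 0.997, 0.0, 0.0]
force: [0.1, -0.1, 1.4]
grip_width: 0.003
grip_force: 0.0
```

View pics/c2.png

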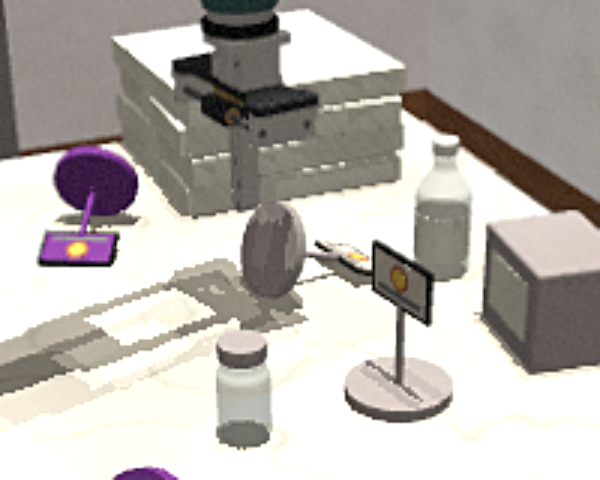

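```bash
python3 - <<'E'
from h import *
print(proj("side",[[540.7,243,74],[621,257,75],[567,247,51],[567,247,98]]))
# triangulate foot: top px(243.2,213.4), side
def tri(a,b):
    o,d=ray("top",*a);p,e=ray("side",*b);A=np.c_[d,-e];s=np.linalg.lstsq(A,p-o,rcond=None)[0];X=o+d*s[0];Y=p+e*s[1];return (X+Y)/2,np.linalg.norm(X-Y)
print("foot",tri((243.2,213.4),(321,213)));print("wcard",tri((239.5,181.2),(348.5,215)))
print("tall",tri((409.4,218.4),(404,308)),"tcard",tri((442.8,229),(415.2,351.6)))
E
```

```text
[[311.99163912 208.19805246]
 [334.39154728 201.89925567]
 [319.66338503 213.03094776]
 [319.37546335 199.09996032]]
foot (array([569.05009548, 246.14849702,  50.81292646]), np.float64(3.8847914133395416))
wcard (array([675.26048289, 266.54480361,  15.21164766]), np.float64(1.2340544457057285))
tall (array([ 561.83857953, -270.65845001,   42.51178299]), np.float64(5.75589605982201)) tcard (array([ 530.85600074, -379.2690387 ,   15.3970483 ]), np.float64(0.12595223361359223))
```

```bash
python3 - <<'E'
from h import *
print(proj("side",[[226.7,527.8,176.3]]))
print(arm.state()["ee_pos"],arm.state()["q"])
a=cv2.imread("pics/side0.png")[90:190,140:230];b=arm.camera("side")[150:250,270:360]
cv2.imwrite("pics/c3.png",np.hstack([cv2.resize(i,None,fx=4,fy=4,interpolation=2) for i in(a,b)]))
E
```

```text
[[191.00909749 163.11662603]]
[539.52221178 242.9051897   74.05930862] [ 3.05334533e-01  3.74413865e-01  1.62536471e+00  2.17769059e-04
  1.14308338e+00 -1.41987443e+00]
```

View pics/c3.png

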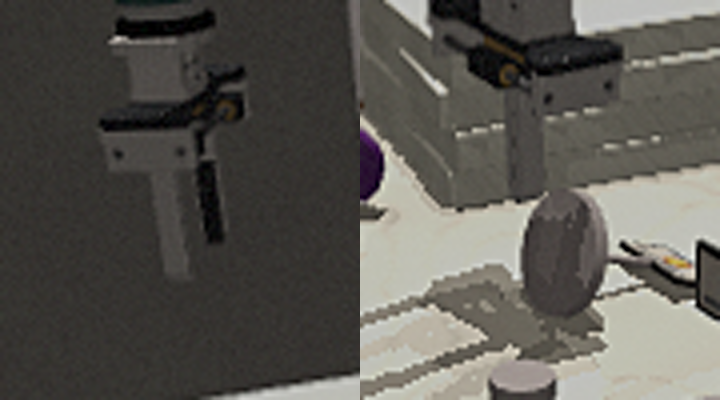

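```bash
python3 - <<'E'
from h import *
d=np.array([-.157,.988,0])
print("c1 top body ends (z190,z220):",proj("top",[np.array([621,257,z])+s*88*d for z in(190,220) for s in(1,-1)]).round(1).tolist())
print("in crop:",((proj("top",[np.array([621,257,z])+s*88*d for z in(190,220) for s in(1,-1)])-[170,140])/.45).round())
P=np.array([539.5,243,0])
print("side body bottom/tip now",proj("side",[P+[0,0,74],P+[0,0,104],P+[0,0,171],P+[0,0,201]]).round(1).tolist())
print("side if +y30,60",proj("side",[P+[0,30,74],P+[10,60,74]]).round(1).tolist())
b=arm.camera("top")[150:290,190:330]
cv2.imwrite("pics/c4.png",cv2.resize(b,None,fx=4,fy=4,interpolation=2))
print(((proj("top",[P+[0,0,205]+s*88*d for s in(1,-1,0)])-[190,150])*4).round())
E
```

```text
c1 top body ends (z190,z220): [[202.9, 191.8], [263.8, 183.0], [200.7, 189.8], [262.7, 180.8]]
in crop: [[ 73. 115.]
 [208.  95.]
 [ 68. 111.]
 [206.  91.]]
side body bottom/tip now [[311.6, 208.3], [311.4, 199.2], [310.7, 178.4], [310.5, 168.8]]
side if +y30,60 [[308.2, 204.6], [307.9, 200.5]]
[[ 63. 277.]
 [310. 242.]
 [187. 259.]]
```

View pics/c4.png

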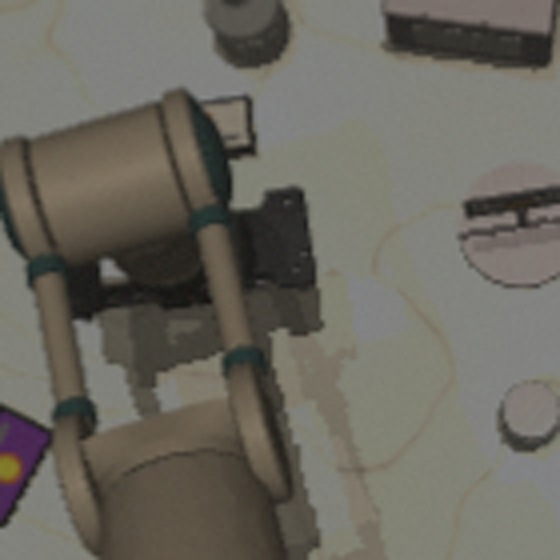

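The gripper's position in the top view is right: its body end is at (310,237) against a predicted (310,242). In the side view the fingertips appear 9 px too high, so they are about 28 mm above the reported TCP, and the finger passed over the foot. I'll go back and repeat the push about 28 mm lower.

```bash
python3 -m creep '[[[0,0,10,0],[20,3,0,0],[20,3,0,0],[20,3,0,0],[20,4,0,0],[0,0,-10,0],[0,0,-10,0],[0,0,-10,0],[0,0,-8,0],[0,0,0,0],[0,0,0,0]]]'; python3 -m creep '[[[-5,-0.8,0,0],[-5,-0.8,0,0],[-5,-0.8,0,0],[-5,-0.8,0,0],[-5,-0.8,0,0],[-5,-0.8,0,0],[-5,-0.8,0,0],[-5,-0.8,0,0]]]'; python3 - <<'E'
from h import *
print(proj("side",[arm.state()["ee_pos"]+[0,0,28]]))
a=arm.camera("side")[130:290,230:430]
cv2.imwrite("pics/c5.png",cv2.resize(a,None,fx=3,fy=3))
E
```

```text
time_s: 4.75
ee_pos: [620.5, 256.1, 45.9]
ee_rot: [-0.077, 0.997, -0.0, -0.0]
force: [0.1, -0.2, -0.6]
grip_width: 0.009
grip_force: 0.0
time_s: 5.55
ee_pos: [580.2, 249.6, 46.0]
ee_rot: [-0.077, 0.997, -0.0, -0.0]
force: [0.0, 0.4, 1.3]
grip_width: 0.007
grip_force: 0.3
[[323.2042433 205.2459657]]
```

View pics/c5.png

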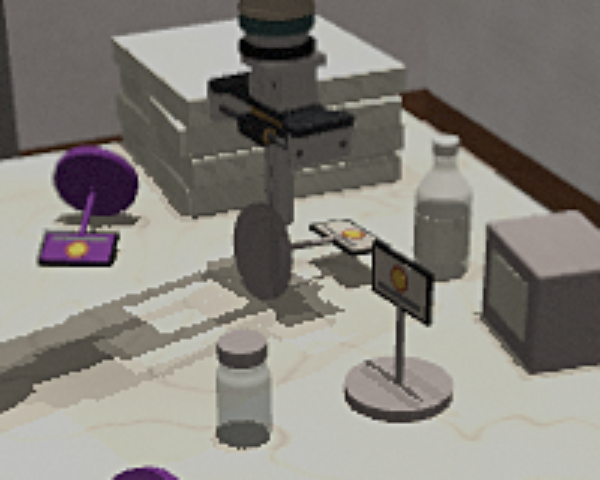

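The foot is rolling up on its rim and the stem is now level. I continue the push.

```bash
python3 -m creep '[[[-5,-0.8,0,0],[-5,-0.8,0,0],[-5,-0.8,0,0],[-5,-0.8,0,0],[-5,-0.8,0,0],[-5,-0.8,0,0],[-5,-0.8,0,0],[-5,-0.8,0,0],[-5,-0.8,0,0],[-5,-0.8,0,0],[-5,-0.8,0,0],[-5,-0.8,0,0]]]';python3 -m creep '[[[-5,-0.8,0,0],[-5,-0.8,0,0],[-5,-0.8,0,0],[-5,-0.8,0,0],[-5,-0.8,0,0],[-5,-0.8,0,0],[-5,-0.8,0,0],[-5,-0.8,0,0],[-5,-0.8,0,0],[-5,-0.8,0,0],[-5,-0.8,0,0],[-5,-0.8,0,0]]]'; python3 -m creep '[[[-5,-0.8,0,0],[-5,-0.8,0,0],[0,0,0,0],[0,0,0,0],[0,0,0,0]]]'; python3 - <<'E'
from h import *
a=arm.camera("side");cv2.imwrite("pics/s6.png",a)
X=[[518,239,6],[518,239,140],[518-8,289,12],[518+8,189,12]]
print(proj("side",X).round())
g=cv2.cvtColor(a[150:260:4,270:350:2],6);print("\n".join("".join("%4d"%x for x in r) for r in g))
E
```

```text
time_s: 6.8
ee_pos: [519.7, 239.8, 45.7]
ee_rot: [-0.077, 0.997, -0.0, -0.001]
force: [-2.8, -0.5, 0.1]
grip_width: 0.004
grip_force: 1.1
time_s: 8.0
ee_pos: [460.9, 230.6, 46.3]
ee_rot: [-0.077, 0.997, 0.0, 0.0]
force: [0.2, -0.1, 0.2]
grip_width: 0.007
grip_force: 0.0
time_s: 8.5
ee_pos: [451.3, 229.0, 46.1]
ee_rot: [-0.077, 0.997, 0.0, 0.0]
force: [0.9, -0.9, 0.2]
grip_width: 0.004
grip_force: 0.0
[[306. 230.]
 [305. 190.]
 [298. 222.]
 [314. 235.]]
  34  69  61  59  57  54  55  62  68  67  64  55  27 200 191 191 192 192 193 192 192 191 190 192 192 193 192 191 192 192 191 192 192 192 192 192 191 192 192 192
   2   5   6   8  10   0  10   3   0   3  10   0   0 182 197 191 193 193 190 191 191 193 193 193 192 192 193 191 192 191 193 191 192 193 194 197 199 201 189 176
  72  65  57  51  45  38  42  50  51  61  78  81  74  70  42 196 192 192 192 192 193 192 195 198 201 195 180 164 162 127  82  80  86  90  91  96  93  95  92  86
  59  56  69  70  73  73  76  74  74  75  73  72  59 193 170 131 142  75  87  74  85  86  92  95  96  89  85  88  94  96  97  95  95  90  94  92  92  94  85  92
[... 3164 characters left out ...]
 192 191 192 192 193 191 191 192 190 190 189 192 192 191
  87  86  77 184 181 184 168  59  73  77 104  98  97  98  62  64  89 160 166 158 159 159 163 128  51 199 192 190 191 189 190 179 185 189 187 191 193 192 191 192
 178 161 162 163 165 150 162 166 190 193 186 184 181 180 181 182 207  49  58  62  59  65  62  52 160 194 190 189 189 191 189 193 192 191 192 192 191 192 193 194
 162 164 162 160 159 176 153 163 160 190 188 193 192 192 192 193 149 152 148 140 139 145 145 151 159 179 192 192 187 191 190 193 192 191 193 192 191 193 153 155
 189 188 186 186 187 187 187 182 177 176 183 185 186 188 193 195 116 126 142 150 149 154 143 133 130 163 192 191 192 192 193 191 192 191 192 191 194 162 152 154
```

sign_wide is upright: in the image its stem is vertical at column 300 and its foot is flat. I back off, lift, and cross over to sign_tall.

```bash
python3 -m creep '[[[-10,-2,0,0],[0,0,20,0],[0,0,30,0],[0,0,30,0],[0,0,30,0],[0,0,30,0]]]'; python3 -m creep '[[[7,-39,0,-0.141],[7,-39,0,-0.141],[7,-39,0,-0.141],[7,-39,0,-0.141],[8,-39,0,-0.141],[8,-39,0,-0.141],[8,-39,0,-0.141],[8,-39,0,-0.141],[8,-39,0,-0.141],[8,-39,0,-0.141],[8,-39,0,-0.141]]]'; python3 -m creep '[[[8,-39,0,-0.141],[8,-39,0,-0.141],[7,-38,0,-0.139],[0,0,0,0],[0,0,0,0]]]'
```

```text
time_s: 9.15
ee_pos: [440.0, 226.7, 187.1]
ee_rot: [-0.077, 0.997, -0.0, -0.0]
force: [1.1, 0.3, -0.3]
grip_width: 0.006
grip_force: 0.0
time_s: 10.25
ee_pos: [524.4, -203.2, 185.9]
ee_rot: [0.645, 0.764, 0.0, -0.0]
force: [0.1, -0.3, 0.1]
grip_width: 0.005
grip_force: 0.0
time_s: 10.75
ee_pos: [547.2, -318.0, 185.3]
ee_rot: [0.789, 0.614, -0.0, -0.001]
force: [0.5, 0.3, 0.2]
grip_width: 0.004
grip_force: 0.0
```

```bash
python3 -m creep '[[[0,0,-30,0],[0,0,-30,0],[0,0,-30,0],[0,0,-25,0],[0,0,-15,0],[0,0,-9,0],[0,0,0,0],[0,0,0,0]]]'; python3 -m creep '[[[1.2,4.9,0,0],[1.2,4.9,0,0],[1.2,4.9,0,0],[1.2,4.9,0,0],[1.2,4.9,0,0],[1.2,4.9,0,0],[1.2,4.9,0,0],[1.2,4.9,0,0]]]'; python3 - <<'E'
from h import *
a=arm.camera("side");cv2.imwrite("pics/s7.png",a)
b=cv2.imread("pics/s6.png")
print(proj("side",[arm.state()["ee_pos"]+[0,0,28]]))
w=slice(20,360),slice(250,480)
cv2.imwrite("pics/c7.png",cv2.resize(a[170:400,250:480],None,fx=2.5,fy=2.5))
E
```

```text
time_s: 11.55
ee_pos: [548.4, -317.6, 48.0]
ee_rot: [0.789, 0.615, 0.0, 0.001]
force: [0.5, -0.1, -0.0]
grip_width: 0.004
grip_force: 0.0
time_s: 12.35
ee_pos: [557.6, -278.3, 47.0]
ee_rot: [0.789, 0.615, 0.0, -0.0]
force: [-1.0, -0.9, 0.6]
grip_width: 0.006
grip_force: 0.2
[[403.6934919  298.30802545]]
```

View pics/c7.png

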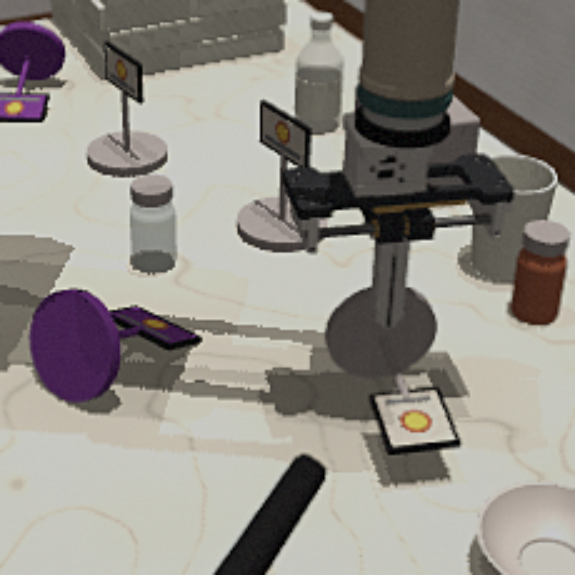

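sign_wide stands upright at crop (125,150). The finger is pressing on sign_tall's foot at about (390,325), the foot is rolling, and the card has lifted off the counter. I continue.

```bash
python3 -m creep '[[[1.2,4.9,0,0],[1.2,4.9,0,0],[1.2,4.9,0,0],[1.2,4.9,0,0],[1.2,4.9,0,0],[1.2,4.9,0,0],[1.2,4.9,0,0],[1.2,4.9,0,0],[1.2,4.9,0,0],[1.2,4.9,0,0],[1.2,4.9,0,0],[1.2,4.9,0,0]]]'; python3 -m creep '[[[1.2,4.9,0,0],[1.2,4.9,0,0],[1.2,4.9,0,0],[1.2,4.9,0,0],[1.2,4.9,0,0],[1.2,4.9,0,0],[1.2,4.9,0,0],[1.2,4.9,0,0],[1.2,4.9,0,0],[1.2,4.9,0,0],[1.2,4.9,0,0],[1.2,4.9,0,0]]]';  python3 -m creep '[[[1.2,4.9,0,0],[1.2,4.9,0,0],[1.2,4.9,0,0],[0,0,0,0],[0,0,0,0],[0,0,0,0]]]'
python3 - <<'E'
from h import *
a=arm.camera("side");cv2.imwrite("pics/s8.png",a)
print(proj("side",[[573,-220,0],[573,-220,12],[573,-220,75],[573,-220,150]]))
g=cv2.cvtColor(a[230:330:5,380:450:3],6);print("\n".join("".join("%4d"%x for x in r) for r in g))
E
```

```text
time_s: 13.6
ee_pos: [572.0, -219.3, 46.9]
ee_rot: [0.789, 0.615, 0.0, -0.0]
force: [0.5, 1.8, -1.0]
grip_width: 0.006
grip_force: 0.8
time_s: 14.8
ee_pos: [586.5, -161.0, 47.2]
ee_rot: [0.789, 0.615, 0.0, 0.0]
force: [-0.2, 0.1, 0.4]
grip_width: 0.007
grip_force: 0.0
time_s: 15.4
ee_pos: [589.9, -146.7, 47.1]
ee_rot: [0.789, 0.615, -0.0, 0.0]
force: [-0.0, -0.1, -0.2]
grip_width: 0.004
grip_force: 0.0
[[394.69749408 309.6916211 ]
 [395.02579691 305.58778862]
 [396.7866698  283.24716534]
 [398.96350111 254.81924114]]
  45  46  18  18  18  39  12  15  33  44  62  67  70  70  67  75  80  67  69  67 105 195 194 196
 201 180  10  34  41  65  92  86  84  57  67  66  67  66  70  68  67  65  65  68 185 114 103 109
 195 173  80  79  80  75  57  77  78  58  69  67  71  64  64  67  67  70  68  68 137 100 106 109
 196 134  81  74  79 131  96  53  57  59  67  66  69  66  67  69  64  64  67  63  77  76 103 208
 196  89  83  65  67  65  84  21  16  18   4  67  67  65  63  60  62  50  45 177  70  84  85  89
 184  46  12  86  89  84  82  83  87  85  13 187 197 200 197 196 196 186 195 199  74  85  86
[... 662 characters left out ...]
4 187 188 195 194 194
  56  57  56  56  67  65 128 123 127 129 129 185 195 195 193 194 193 192 192 193 183 185 195 195
  45  61  67  88  92  64 147 164 160 158 148 144 174 192 191 192 191 191 192 191 191 191 194 196
 126 130 127 128 155 148 148 149 149 145 147 147 187 191 190 190 191 191 190 191 192 191 191 195
  56 143 143 138 145 160 158 156 156 165 123  58 186 184 187 187 187 189 187 189 189 188 193 195
 184 110  48  60  62  63  57  61  56  85 195 195 195 194 195 195 196 194 195 194 194 194 194 194
 192 193 192 192 193 193 178 189 192 193 193 193 193 194 195 194 194 194 195 193 195 195 194 194
 191 194 192 192 192 193 192 184 191 192 195 195 194 193 193 194 194 194 193 195 194 195 195 194
```

```bash
python3 -m creep '[[[2,8,0,0],[0,0,20,0],[0,0,30,0],[0,0,30,0],[0,0,30,0],[0,0,30,0],[0,0,30,0],[0,0,0,0],[0,0,0,0]]]'
python3 - <<'E'
from h import *
z=cv2.imread("pics/side0.png");b=arm.camera("side")
d=(cv2.absdiff(z,b).max(2)>45).astype(np.uint8)
d=cv2.morphologyEx(d,cv2.MORPH_OPEN,np.ones((3,3)))
n,_,s,c=cv2.connectedComponentsWithStats(d)
print([tuple(r) for r in s[1:] if r[4]>25])
g=cv2.cvtColor(b[250:325:4,365:430:3],6);print("\n".join("".join("%4d"%x for x in r) for r in g))
g=cv2.cvtColor(b[180:245:4,280:325:2],6);print("\n".join("".join("%4d"%x for x in r) for r in g))
E
```

```text
time_s: 16.35
ee_pos: [592.1, -138.3, 217.2]
ee_rot: [0.789, 0.615, 0.0, 0.0]
force: [-0.1, 0.4, -0.3]
grip_width: 0.008
grip_force: 0.0
[(np.int32(146), np.int32(0), np.int32(10), np.int32(13), np.int32(73)), (np.int32(222), np.int32(0), np.int32(11), np.int32(7), np.int32(57)), (np.int32(386), np.int32(0), np.int32(42), np.int32(56), np.int32(1864)), (np.int32(321), np.int32(2), np.int32(8), np.int32(11), np.int32(77)), (np.int32(233), np.int32(5), np.int32(57), np.int32(22), np.int32(441)), (np.int32(375), np.int32(7), np.int32(10), np.int32(22), np.int32(152)), (np.int32(169), np.int32(12), np.int32(17), np.int32(9), np.int32(99)), (np.int32(380), np.int32(34), np.int32(4), np.int32(7), np.int32(26)), (np.int32(380), np.int32(56), np.int32(19), np.int32(40), np.int32(376)), (np.int32(401), np.int32(68), np.int32(13), np.int32(25), np.int32(212)), (np.int32(169), np.int32(95), np.int32(12), np.int32(6), np.int32(50)), (np.int32(378), np.int32(97), np.int32(36), np.int32(13), np.int32(323)), (np.int32(24), np.int32(101), np.int32(7), np.int32(11), np.int32(62)), (np.int32(35), np.i
[... 5001 characters left out ...]
0 208 194 195 194 194 194 194 195 195 195 195 194
 193 194 193 194 194 193 195 196 196 213  44 214 195 195 196 195 195 195 195 194 192 194 193
 194 193 195 196 198 180 159  91 163 171  51 173 157 157 154 155 169 199 196 195 195 195 194
 194 195 200 152 156 157 156 137 139  84  53 177 148 142 160 158 159 156 156 195 195 195 196
 196 196 170 165 156 155 157 157 157 136 140  80  93 161 145 145 147 170  49 199 195 196 194
 195 195 205  31  45  57  90 147 169 166 167 146 150 124  67  54  52  67 206 194 195 196 195
 193 195 194 195 196 200 212 177 118  45  84 123 142 198 168 160 157 167 192 196 195 194 195
 195 194 194 192 195 195 195 193 195 197 197 106  90  87  90  93  92  90  94  81 202 195 196
```

Both stands are upright on flat feet, and the fingers are clear.

```bash
python3 -c "
from rig import arm
print(arm.sign_off())"
```

```text
the job is handed in; nothing more can be done
None
```

Both fallen stands are upright again on their feet, about where they lay, and I've handed the job in at 16.4 s; no verdict came back. The first push passed over sign_wide without touching it, because the fingertips sit about 28 mm above the reported tool point. I repeated it lower. I saw no sign that anything else had moved, but I did not check every object after the last push.

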